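# Release the two catches of a sample tote and hold its gate wide

## Robot

A 6-joint arm with a two-finger parallel gripper is mounted at the origin on a cart in front of the work surface, level with it; the furniture and walls round the work are solid. World frame = base frame: x ahead of the robot, y to its left, z up, the work surface at z = 0. Lengths are in m, angles in rad, forces in N, time in s.
With the tool pointing down it reaches from about 0.15 to 0.775 m from the base axis. Payload 6.1 kg.
Tool frame: the origin (TCP) lies between the finger pads, 19 mm behind the fingertips; this is the grasp point; z points along the fingers, y is the line along which they close (so a half turn about z gives the same grasp; the last joint's range is limited). The gripper opens to 85 mm and grips with 20 to 120 N. Pads are 22 mm wide; open, the fingers measure 114 mm over their backs; the gripper's body (76 mm by 85 mm) begins 54 mm behind the grasp point. The pads swing forward as they close: fully open they stand 13 mm farther back than shut.
Start: joints at [-1.224, 0.126, -0.04, 1.405, 0, 1.571], TCP at [0.178, -0.494, 0.25] pointing down, gripper open.
Joint ranges: [-2.72, 2.72], [-0.95, 1.95], [-1.27, 1.35], [-1.78, 2.02], [-1.46, 1.47], [-3.14, 3.14]. Speed limits (rad/s): [2.39, 2.39, 3.01, 3.14, 3.14, 3.14].

## Interface

Orientations are given as a unit quaternion [w, x, y, z].
In Python, from plant import * gives the robot as it stands.
- The arm moves only by the shell command python3 -m crank 'ROWS' [FORCE]. ROWS is text: rows parted by semicolons, each of 7 numbers parted by spaces: the turn, a rotation vector about the tool's x, y, z in rad, then the shift along the tool's x, y, z in m, then the finger opening in m, from 0 to 0.0854. In form: rx ry rz x y z gripper; .... A call has 1 to 10 rows; each row is the pose to reach, as a shift and turn from the pose commanded when the call began, along the tool's axes at that moment; what a row does not reach only later rows make up. A row lasts 1/8 s, in which the tool goes at most 62.5 mm and 10.7 degrees, less where a joint would pass 70% of its speed; a pose out of reach is approached as far as the arm can. A call with a gripper value outside its range is refused whole. The fingers move at their own pace and stop on an object; FORCE is the grip in N (left out, the last holds). Time passes only in rows, so rows that repeat a pose let the fingers close. It gives the time, the measured TCP pose, the force, the opening and the grip force at its end, in the units of the state.
- sense(): the state, without advancing time (a new reading comes with each control period).
- snapshot(name): name is "scene" or "side" or "wrist"; returns a dict with "image" (400x640x3 uint8, red, green, blue), "z_map" (400x640 float32, m along the optical axis (not along the pixel's ray), 0 where there is no reading), "fov_y" (degrees; the focal length in pixels is half the picture's height over the tangent of half this angle, whatever the lens; pixels are square), "cx", "cy" (the principal point, pixels), "k1" (the pictures are not rectified: a ray, as slopes to the right and down, at radius r is drawn at 1 + k1 r^2 times it, then the intrinsics apply), "R" (3x3) and "t" (3): a world point X has camera coordinates R X + t; the wrist camera has in their place "tool_from_camera" (4x4, takes a point from camera to tool coordinates, whose origin is the TCP and whose axes are the flange's). Camera axes: x right, y down, z forward; pixel columns grow to the right and rows downward; lengths in m; the calibration is good to about 2 mm. A picture is of the moment at which its call begins: read the wrist's pose just before it.
- sign_off(): hands the job in; it is judged then, once.
The state is a dict: "time_s": time; "joint_pos": joint angles; "qd": joint speeds; "joint_efforts": joint torques, N m; "position": TCP position; "tool_rot": TCP orientation; "ft_force": force on the tool from outside, world axes, zero at the start; "torque": the same for the moment, N m; "width": opening from 0.0 (shut) to 1.0 (fully open); "gripper_force": force on a finger pad.
Only numpy, scipy, OpenCV 4.12 (cv2) and the standard library are available. Lean on these libraries where they do the work, as an engineer would, in place of code of your own. Each camera call takes 0.05 s, during which the arm holds its last target. There are 200 camera calls.

## Task

Open the front gate of the clear sample tote so that a colleague can take out the tube rack: squeeze the tabs of the red catch fully together, then those of the yellow catch, then swing the gate by its black handle past its detent until it stands nearly square to the tote's front. The gate springs back, so finish still gripping the handle with the gate held wide open and at rest; leave the rack and the things standing around where they are.

Things in the scene. Friction and masses are not known exactly. Their poses are not given: they have to be found in the camera images.
- tote: clear-sided sample tote fixed to the worktop, turned 40 to 60 degrees clockwise, white base plate and roof, 150 x 250 mm (x, y), 125 mm to the roof top; origin: centre of its underside, z up, front faces its own -x. The gate closes the front at its x = -50 mm; the base plate reaches 50 mm further forward, and a spring-ball detent for the gate sits in it
- gate_swing (a joint): hinge of the front gate (clear panel in white frame, 195 mm wide, 0.3 kg): 0 = shut, grows as the free end swings out to the robot, stop at 1.6 rad. A spring pulls it shut (0.05 N m at 0, 0.3 N m at 1.6), slowed by a damper. The detent resists from about 0.6 to 0.75 rad (0.3 to 0.4 N m more); let go beyond it, the gate falls back to about 0.9 rad. Catches bolt it until squeezed
- gate_hinge (a point): point on the gate's upright hinge line, 118 mm above the worktop, at the gate's far left end seen from the robot (tote frame: x -50, y +105 mm). Its axes turn with the gate: from hinge to free end is -y, outward is -x. Seen from above the gate opens clockwise
- gate_handle (a point): black upright round grip post on the gate, 16 mm diameter, 78 mm long; this point lies on its axis 118 mm above the worktop, 20 mm below its top end, at x -42, y -115 mm in the gate's axes from the hinge line (outward, along the gate). Taken from above; two 8 mm stubs join it to the gate. Axes turn with the gate, parallel to the tote's when shut
- gate: the whole moving gate with its handle; origin on the hinge line at worktop height, axes as gate_hinge
- red_catch (a joint): slide of the red catch's moving tab: 0 = bolted, 0.015 m = fully squeezed; the bolt is clear of the gate from 0.011 m on. Friction of 4 N: it stays where it is left, no spring
- red_squeeze (a point): red catch on the roof (in either of two places, swapped with yellow): midpoint between the outer faces of its two tabs when squeezed, 142 mm above the worktop; axes as the tote's. Fixed tab's outer face 15.5 mm to +y; moving tab's 30.5 mm to -y when bolted, slides 15 mm to +y. Tabs 24 mm long in x, 10 mm thick, tops 157 mm above the worktop; squeezed from above
- yellow_catch (a joint): slide of the yellow catch's moving tab, same values and friction as red_catch
- yellow_squeeze (a point): the yellow catch, same shape and same point as red_squeeze; the two catches stand 115 mm apart along the tote's y
- tube_rack: orange micro tube rack, 62 x 122 x 41 mm, standing loose inside the tote; origin: centre of its underside
- reagent_blue: bystander: reagent bottle with blue cap, 56 mm diameter, 105 mm tall; origin at underside
- lab_timer: bystander: white lab timer, 59 x 64 x 28 mm; origin at underside
- reagent_amber: bystander: amber reagent bottle with black cap, 46 mm diameter, 86 mm tall; origin at underside
- beaker: bystander: small glass beaker, 52 mm diameter, 66 mm tall; origin at underside

How it is judged:
By the outcome, as a careful person would: the job done as asked, in the order asked, and still so for the second after the job is handed in, while the arm keeps its last pose, push and grip.
It also fails if it takes over 45 s, if anything falls off the work surface, if the arm or the gripper's body presses on something with over 40 N, if the wrist force passes 120 N, or if a joint passes its speed limit or range.

## Working session

There is one attempt and no reset: what is moved stays moved. The work goes in short steps, Python scripts to look and compute and a shell command to move; the robot and the scene stay as the last step left them, time stands still between calls to the robot, and variables do not carry over. Pictures are saved under pics/ and viewed, at most 10 in all, crops included, and the job is handed in when it is done.

```bash
ls; mkdir -p pics; python3 - <<'E'
from plant import *
import cv2,numpy as np
s=sense();print(s)
for n in("scene","side"):
    d=snapshot(n);cv2.imwrite(f"pics/{n}0.png",d["image"][:,:,::-1]);np.savez(f"{n}0.npz",**d)
    print(n,d["fov_y"],d["cx"],d["cy"],d["k1"],d["R"],d["t"],(d["z_map"]>0).mean())
E
```

```text
pics
{'time_s': 0.0, 'joint_pos': array([-1.22401689e+00,  1.26406169e-01, -4.06029750e-02,  1.40537700e+00,
       -1.89549260e-05,  1.57081002e+00]), 'qd': array([-0.00116934, -0.00064606, -0.00077464, -0.00011093,  0.00122372,
        0.00208688]), 'joint_efforts': array([-1.76630831e-03, -4.35913467e+01,  3.52925348e+01,  1.74755557e-02,
       -1.19937040e-04,  2.12999112e-07]), 'position': array([ 0.17830357, -0.49340758,  0.24921701]), 'tool_rot': array([-7.81352635e-04,  9.85006494e-01,  1.72515431e-01, -1.46479973e-04]), 'ft_force': array([ 0.16430608, -0.29844895, -0.69087395]), 'torque': array([ 0.06024577,  0.0232583 , -0.06567506]), 'gripper_force': 0.0, 'width': 0.9993565463542052}
scene 50.12150879035797 321.7127657067845 189.28446109613546 -0.040183475405857774 [[-0.10840964 -0.99403242 -0.0121205 ]
 [-0.45321388  0.06027194 -0.88936184]
 [ 0.88478502 -0.09092222 -0.45704334]] [0.05385579 0.31790246 1.00378377] 0.9959375
side 50.22415486036069 320.9266567750638 200.84665081845984 -0.04617955545356754 [[ 0.99732867 -0.07275857 -0.00645873]
 [-0.06340698 -0.81844948 -0.57106917]
 [ 0.03626403  0.56995319 -0.82087654]] [-0.52020547  0.10703417  1.43538917] 0.9958359375
```

View pics/scene0.png

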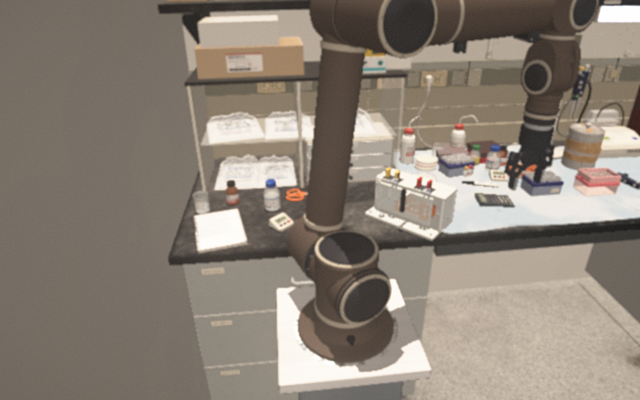

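View pics/side0.png

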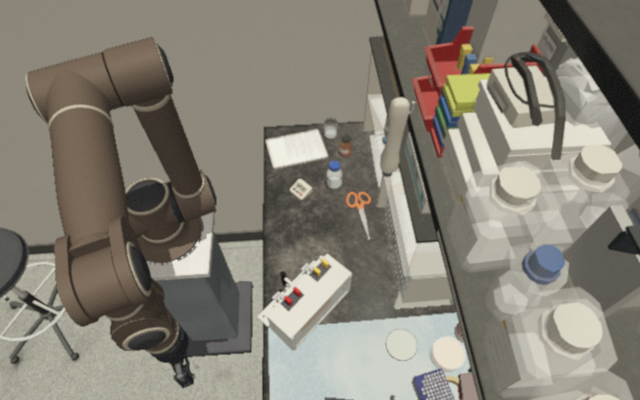

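```bash
cat > h.py <<'E'
import numpy as np,cv2
def load(n): return dict(np.load(n,allow_pickle=True))
def ray(d,uv):
    f=200/np.tan(np.radians(float(d["fov_y"]))/2)
    K=np.array([[f,0,d["cx"]],[0,f,d["cy"]],[0,0,1.]])
    p=cv2.undistortPoints(np.array(uv,float).reshape(-1,1,2),K,np.array([float(d["k1"]),0,0,0,0]))[:,0]
    return np.c_[p,np.ones(len(p))]
def Rt(d):
    if "R" in d: return d["R"],d["t"]
    M=d["world_from_cam"]; return M[:3,:3].T,-M[:3,:3].T@M[:3,3]
def plane(d,uv,z):
    R,t=Rt(d);r=ray(d,uv)@R;c=-R.T@t
    return c+r*((z-c[2])/r[:,2])[:,None]
def depth(d,uv):
    R,t=Rt(d);z=np.array([d["z_map"][int(round(v)),int(round(u))] for u,v in uv])
    return (ray(d,uv)*z[:,None]-t)@R
def cloud(d):
    v,u=np.mgrid[:400,:640];uv=np.c_[u.ravel(),v.ravel()].astype(float)
    R,t=Rt(d);P=(ray(d,uv)*d["z_map"].reshape(-1,1)-t)@R
    return P.reshape(400,640,3)
def mask(d,c):
    h=cv2.cvtColor(d["image"],cv2.COLOR_RGB2HSV)
    H,S,V=h[...,0].astype(int),h[...,1],h[...,2]
    if c=="red": return ((H<6)|(H>172))&(S>150)&(V>70)
    if c=="yellow": return (H>20)&(H<34)&(S>130)&(V>90)
    if c=="black": return V<45
def blobs(m,a=4):
    n,l,s,c=cv2.connectedComponentsWithStats(m.astype(np.uint8))
    return [(c[i],s[i]) for i in range(1,n) if s[i][4]>=a]
E
python3 - <<'E'
from h import *
np.set_printoptions(precision=4,suppress=True)
for n,b in(("scene",(365,465,160,240)),("side",(255,360,250,350))):
    d=load(n+"0.npz")
    P=cloud(d)
    for c in("red","yellow"):
        for ce,s in blobs(mask(d,c)):
            if b[0]<ce[0]<b[1] and b[2]<ce[1]<b[3]: print(n,c,ce,s,plane(d,[ce],.157)[0],depth(d,[ce])[0])
    if n=="side":
        u0,u1,v0,v1=b
        Q=P[v0:v1,u0:u1].reshape(-1,3); k=(abs(Q[:,2]-.125)<.008)
        print(k.sum(),cv2.minAreaRect((Q[k][:,:2]*1000).astype(np.float32)))
        print(np.percentile(Q[k][:,2],[5,50,95]))
        im=d["image"][v0:v1,u0:u1,::-1]
        a=cv2.resize(im,None,fx=5,fy=5,interpolation=2)
    else: b2=cv2.resize(d["image"][160:240,360:465,::-1],None,fx=5,fy=5,interpolation=2)
cv2.imwrite("pics/c1.png",a)
E
```

```text
scene red [418.7647 181.4706] [418 178   3   8  17] [ 0.4075 -0.294   0.157 ] [ 0.4226 -0.2995  0.1493]
scene red [428.75   183.1667] [428 181   3   6  12] [ 0.3921 -0.3207  0.157 ] [ 0.3967 -0.3225  0.1546]
scene yellow [388.     168.8333] [387 168   3   3   6] [ 0.5121 -0.2229  0.157 ] [ 0.511  -0.2226  0.1575]
side red [296.4242 291.697 ] [294 288   6   8  33] [ 0.4339 -0.3109  0.157 ] [ 0.4338 -0.3099  0.1546]
side red [288.     300.2105] [285 297   7   8  38] [ 0.4105 -0.3334  0.157 ] [ 0.4106 -0.3343  0.1592]
side yellow [324.4848 263.5758] [322 260   6   8  33] [ 0.5156 -0.2331  0.157 ] [ 0.516  -0.2283  0.1474]
side yellow [316.6286 271.3429] [314 268   6   8  35] [ 0.4921 -0.2552  0.157 ] [ 0.492  -0.2563  0.1594]
2780 ((452.27203369140625, -287.0063171386719), (250.96414184570312, 144.18226623535156), 44.35773468017578)
[0.1212 0.1256 0.1294]
```

View pics/c1.png

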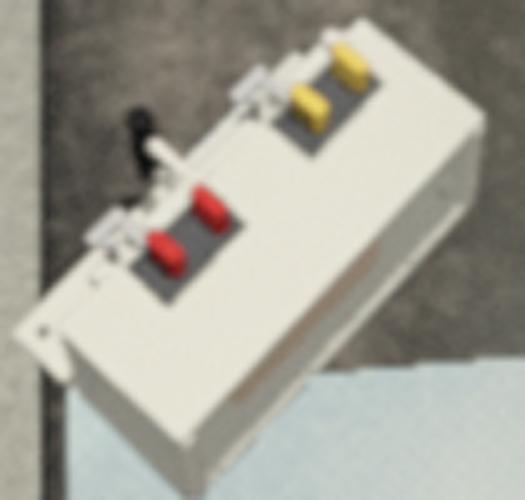

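```bash
cat >> h.py <<'E'
from scipy.spatial.transform import Rotation as Ro
def Rq(q): return Ro.from_quat(np.r_[q[1:],q[0]])
def go(s,p,ang):
    "row (turn, shift) to world p, tool down with tool y at world angle ang deg"
    a=np.radians(ang);y=np.array([np.cos(a),np.sin(a),0]);z=np.array([0,0,-1.])
    T=Ro.from_matrix(np.c_[np.cross(y,z),y,z]);R=Rq(s["tool_rot"])
    return np.round(np.r_[(R.inv()*T).as_rotvec(),R.inv().apply(np.array(p)-s["position"])],4)
def yang(s): y=Rq(s["tool_rot"]).as_matrix()[:,1]; return np.degrees(np.arctan2(y[1],y[0]))
E
python3 - <<'E'
from h import *
from plant import *
s=sense();print(go(s,[.44,-.28,.31],44))
E
```

```text
[-9.0000e-04 -1.5000e-03 -1.9919e+00  3.1860e-01 -1.1190e-01 -6.0500e-02]
```

```bash
python3 -m crank '0 0 -0.18 0 0 -0.06 0.0854; 0 0 -0.36 0.05 -0.018 -0.06 0.0854; 0 0 -0.54 0.10 -0.035 -0.06 0.0854; 0 0 -0.72 0.15 -0.053 -0.06 0.0854; 0 0 -0.9 0.2 -0.07 -0.06 0.0854; 0 0 -1.08 0.25 -0.088 -0.06 0.0854; 0 0 -1.26 0.29 -0.1 -0.06 0.0854; 0 0 -1.44 0.3186 -0.112 -0.06 0.0854; 0 0 -1.62 0.3186 -0.112 -0.06 0.0854; 0 0 -1.8 0.3186 -0.112 -0.06 0.0854'
python3 -m crank '0 0 -0.18 0 0 0 0.0854; 0 0 -0.192 0 0 0 0.0854; 0 0 -0.192 0 0 0 0.0854;0 0 -0.192 0 0 0 0.0854'
python3 - <<'E'
from h import *
from plant import *
np.set_printoptions(precision=4,suppress=True)
s=sense();d=snapshot("wrist");print(s["joint_pos"],s["position"],yang(s),d["tool_from_camera"])
T=np.eye(4);T[:3,:3]=Rq(s["tool_rot"]).as_matrix();T[:3,3]=s["position"]
d["world_from_cam"]=T@d["tool_from_camera"];np.savez("w1.npz",**d)
cv2.imwrite("pics/w1.png",d["image"][:,:,::-1])
for c in("red","yellow"):
  for ce,st in blobs(mask(d,c),60): print(c,ce,st,plane(d,[ce],.157)[0],depth(d,[ce])[0])
E
```

```text
time_s: 1.35
position: [0.4403, -0.2795, 0.3094]
tool_rot: [-0.001, 0.474, 0.881, 0.0]
ft_force: [0.8, 0.1, 0.6]
width: 1.0
gripper_force: 0.0
time_s: 1.85
position: [0.4399, -0.2802, 0.3099]
tool_rot: [-0.0, 0.392, 0.92, -0.0]
ft_force: [-0.4, -0.2, 0.7]
width: 0.997
gripper_force: 0.0
[-0.567   0.128   0.0941  1.5371 -0.      0.2375] [ 0.4399 -0.2802  0.3099] 43.90065245577837 [[ 0.0002 -0.9628 -0.2702  0.0688]
 [ 1.      0.0001  0.0005 -0.0001]
 [-0.0005 -0.2702  0.9628 -0.1234]
 [ 0.      0.      0.      1.    ]]
red [296.6407 199.9254] [291 185  12  30 295] [ 0.4319 -0.3     0.157 ] [ 0.432  -0.3002  0.1562]
red [259.052  200.3242] [252 187  15  28 327] [ 0.4079 -0.3236  0.157 ] [ 0.4079 -0.3235  0.1573]
yellow [384.2468 200.5162] [378 186  13  29 308] [ 0.4888 -0.2461  0.157 ] [ 0.4892 -0.2461  0.1556]
yellow [422.0359 200.3203] [414 186  15  29 306] [ 0.513  -0.2225  0.157 ] [ 0.5132 -0.2225  0.1565]
```

View pics/w1.png

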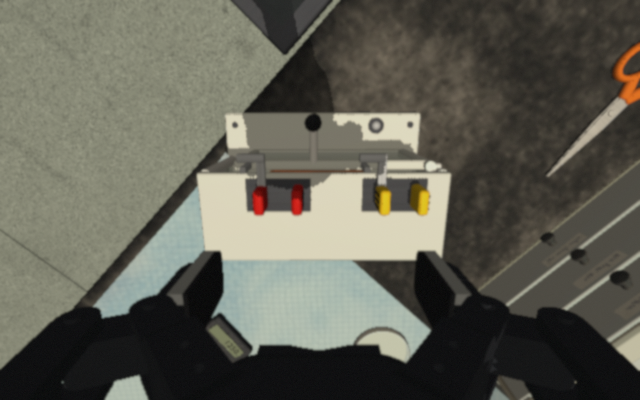

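```bash
python3 - <<'E'
from h import *
from plant import *
np.set_printoptions(precision=4,suppress=True)
d=load("w1.npz");s=sense()
A=43.73;y=np.array([np.cos(np.radians(A)),np.sin(np.radians(A)),0]);x=np.array([y[1],-y[0],0])
pl,pr=plane(d,[[251.7,201],[429.3,200]],.157)
print("span",(pr-pl)@y)
c=(pl+30.5e-3*y+pr-15.5e-3*y)/2
# x position: tab blob rows
tops=plane(d,[[259,186.5],[259,214.5],[296,186],[384,186],[422,186],[422,215]],.157);print("x",[(t-c)@x for t in tops],[(t-c)@y for t in tops])
print("centre",c,"red",c-.0575*y,"yel",c+.0575*y)
# handle: black blob near (313,122) at z=.138 top ; hinge (430,166)
m=mask(d,"black")[105:140,295:330]
for ce,st in blobs(m,20):
    uv=[ce+[295,105]];print("handle",uv,st,plane(d,uv,.138),depth(d,uv), [( plane(d,uv,.138)[0]-c)@a for a in(x,y)])
# roof corners via depth rect
P=cloud(d);k=abs(P[...,2]-.125)<.004;k[230:]=k[230:]&True
n,l,st,ce=cv2.connectedComponentsWithStats(k.astype(np.uint8));i=l[235,320];Q=P[l==i]
q=np.c_[(Q-c)@x,(Q-c)@y];print("roof",i,np.percentile(q,[.5,99.5],axis=0),cv2.minAreaRect((q*1000).astype(np.float32)))
for nm,p in(("red",c-.0575*y),("yel",c+.0575*y)):
    print(nm,go(s,[p[0],p[1],.22],A))
E
```

```text
span 0.15885039300362697
x [np.float64(-0.012638759840318417), np.float64(0.013404482091532974), np.float64(-0.013196244872522123), np.float64(-0.013432614267242094), np.float64(-0.01352987282022858), np.float64(0.013423100218487671)] [np.float64(-0.07976835206323607), np.float64(-0.08099131474057397), np.float64(-0.04705921739180459), np.float64(0.030709691731886004), np.float64(0.06424962393797393), np.float64(0.06668027522535877)]
centre [ 0.4659 -0.2681  0.157 ] red [ 0.4244 -0.3078  0.157 ] yel [ 0.5075 -0.2283  0.157 ]
handle [array([308.5189, 107.7405])] [  0   0  30   7 185] [[ 0.3846 -0.2354  0.138 ]] [[ 0.381  -0.2377 -0.0006]] [np.float64(-0.07978594458075412), np.float64(-0.03620321602237896)]
handle [array([312.7565, 122.2073])] [ 10   9  16  17 193] [[ 0.3959 -0.2418  0.138 ]] [[ 0.3959 -0.2419  0.1365]] [np.float64(-0.0673683730542658), np.float64(-0.032478402582550386)]
roof 11 [[-0.0194 -0.1453]
 [ 0.0736  0.1004]] ((27.470218658447266, -22.437034606933594), (94.26302337646484, 249.35214233398438), 0.3146820366382599)
red [-0.     -0.0002  0.0034 -0.0091 -0.0304  0.0899]
yel [-0.     -0.0002  0.0034 -0.0095  0.0846  0.0899]
```

```bash
python3 -m crank '0 0 0.0034 -0.009 -0.0304 0.04 0.0854; 0 0 0.0034 -0.009 -0.0304 0.09 0.0854; 0 0 0.0034 -0.009 -0.0304 0.13 0.0854; 0 0 0.0034 -0.009 -0.0304 0.161 0.0854; 0 0 0.0034 -0.009 -0.0304 0.161 0.0854; 0 0 0.0034 -0.009 -0.0304 0.161 0.0854' 30
python3 -m crank '0 0 0 0 0 0 0.045; 0 0 0 0 0 0 0.033; 0 0 0 0 0 0 0.026; 0 0 0 0 0 0 0.02; 0 0 0 0 0 0 0.02; 0 0 0 0 0 0 0.02; 0 0 0 0 0 0 0.02; 0 0 0 0 0 0 0.02' 30
python3 - <<'E'
from h import *
from plant import *
np.set_printoptions(precision=4,suppress=True)
s=sense();R=Rq(s["tool_rot"]);print(s["position"],R.inv().apply(s["ft_force"]),s["width"]*.0854,s["gripper_force"])
d=snapshot("wrist");cv2.imwrite("pics/w2.png",d["image"][:,:,::-1])
E
```

```text
time_s: 2.65
position: [0.4249, -0.3081, 0.1504]
tool_rot: [0.001, 0.392, 0.92, -0.0]
ft_force: [0.9, -0.0, 0.5]
width: 1.0
gripper_force: 0.0
time_s: 3.65
position: [0.4246, -0.3084, 0.1502]
tool_rot: [0.001, 0.392, 0.92, -0.001]
ft_force: [-1.9, -0.4, 6.3]
width: 0.358
gripper_force: 31.5
[ 0.4246 -0.3084  0.1502] [ 1.0176 -1.6646 -6.3253] 0.030547901666185585 31.541072130203247
```

View pics/w2.png

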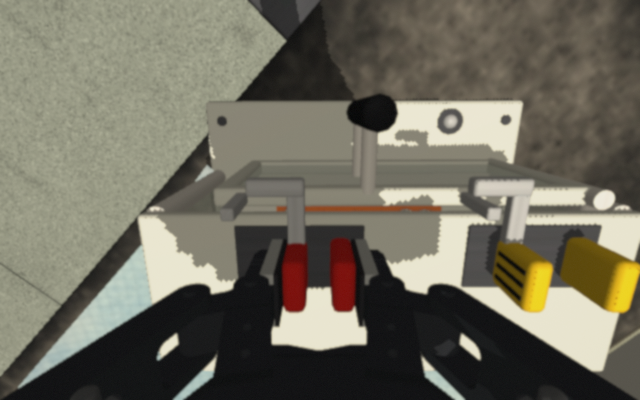

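```bash
python3 -m crank '0 0 0 0 0 0 0.05; 0 0 0 0 0 0 0.0854; 0 0 0 0 0 0 0.0854; 0 0 0 0 0 0 0.0854; 0 0 0 0 0 -0.05 0.0854; 0 0 0 0.0002 0.055 -0.05 0.0854; 0 0 0 0.0002 0.115 -0.05 0.0854; 0 0 0 0.0002 0.115 -0.05 0.0854; 0 0 0 0.0002 0.115 0 0.0854; 0 0 0 0.0002 0.115 0 0.0854'
python3 -m crank '0 0 0 0 0 0 0.045; 0 0 0 0 0 0 0.033; 0 0 0 0 0 0 0.026; 0 0 0 0 0 0 0.02; 0 0 0 0 0 0 0.02; 0 0 0 0 0 0 0.02; 0 0 0 0 0 0 0.02; 0 0 0 0 0 0 0.02' 30
python3 - <<'E'
from h import *
from plant import *
np.set_printoptions(precision=4,suppress=True)
s=sense();R=Rq(s["tool_rot"]);print(s["position"],R.inv().apply(s["ft_force"]),s["width"]*.0854,s["gripper_force"],yang(s))
d=snapshot("wrist");cv2.imwrite("pics/w3.png",d["image"][:,:,::-1])
E
```

```text
time_s: 4.95
position: [0.5044, -0.2271, 0.1455]
tool_rot: [-0.004, 0.392, 0.92, -0.0]
ft_force: [-0.4, 0.3, 0.2]
width: 0.995
gripper_force: 0.0
time_s: 5.95
position: [0.5077, -0.2289, 0.151]
tool_rot: [0.002, 0.392, 0.92, -0.001]
ft_force: [-2.6, -3.2, 6.7]
width: 0.35
gripper_force: 31.5
[ 0.5077 -0.2289  0.151 ] [-0.4895 -4.0826 -6.6586] 0.029883609491281805 31.501822471618652 43.78646526279857
```

View pics/w3.png

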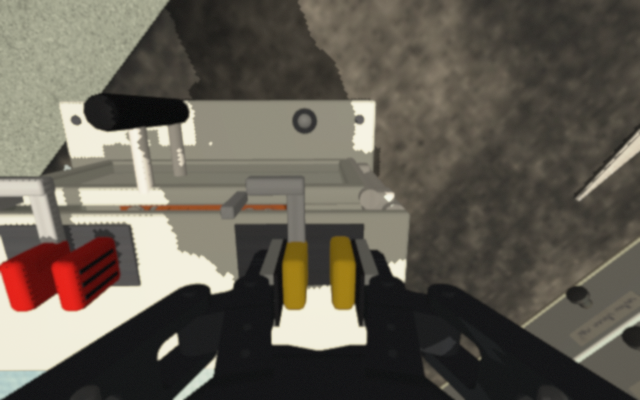

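```bash
python3 -m crank '0 0 0 0 0 0 0.05; 0 0 0 0 0 0 0.0854; 0 0 0 0 0 0 0.0854; 0 0 0 0 0 0 0.0854; 0 0 0 0 0 -0.06 0.0854; 0 0 0 0.03 -0.04 -0.1 0.0854; 0 0 0 0.03 -0.09 -0.1 0.0854; 0 0 0 0.03 -0.09 -0.1 0.0854; 0 0 0 0.03 -0.09 -0.1 0.0854; 0 0 0 0.03 -0.09 -0.1 0.0854'
python3 - <<'E'
from h import *
from plant import *
np.set_printoptions(precision=4,suppress=True)
s=sense();d=snapshot("wrist");T=np.eye(4);T[:3,:3]=Rq(s["tool_rot"]).as_matrix();T[:3,3]=s["position"]
d["world_from_cam"]=T@d["tool_from_camera"];np.savez("w4.npz",**d)
cv2.imwrite("pics/w4.png",d["image"][:,:,::-1])
A=43.73;y=np.array([np.cos(np.radians(A)),np.sin(np.radians(A)),0])
for c in("red","yellow"):
  pp=[depth(d,[ce])[0] for ce,st in blobs(mask(d,c),60)];print(c,[p@y for p in pp])
P=cloud(d);k=mask(d,"black")&(abs(P[...,2]-.138)<.006)
for ce,st in blobs(k,40): print("handle",ce,st,plane(d,[ce],.138)[0])
print(s["position"],go(s,[.3959,-.2418,.118],A))
E
```

```text
time_s: 7.25
position: [0.4221, -0.268, 0.2485]
tool_rot: [-0.0, 0.392, 0.92, 0.0]
ft_force: [0.2, 0.0, -0.2]
width: 1.003
gripper_force: 0.0
red [np.float64(0.10473191386589426), np.float64(0.0845394512538069)]
yellow [np.float64(0.21611644286086656), np.float64(0.19606195408679306)]
handle [317.3141 154.0897] [308 144  19  21 312] [ 0.3952 -0.2413  0.138 ]
[ 0.4221 -0.268   0.2485] [ 0.     -0.0009  0.0025  0.037  -0.0007  0.1305]
```

View pics/w4.png

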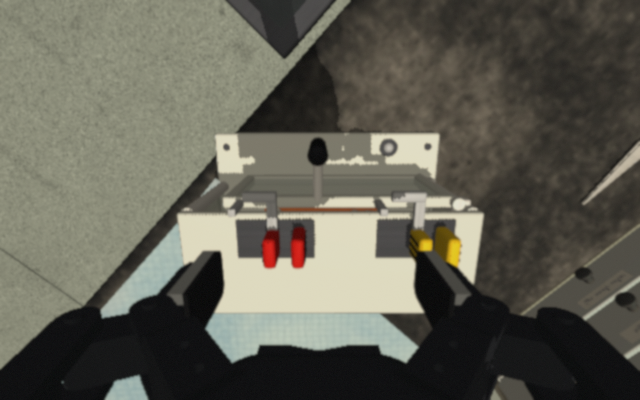

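```bash
python3 -m crank '0 0 0.0025 0.037 -0.0007 0.03 0.0854; 0 0 0.0025 0.037 -0.0007 0.08 0.06; 0 0 0.0025 0.037 -0.0007 0.115 0.06; 0 0 0.0025 0.037 -0.0007 0.13 0.06; 0 0 0.0025 0.037 -0.0007 0.13 0.06; 0 0 0.0025 0.037 -0.0007 0.13 0.03; 0 0 0.0025 0.037 -0.0007 0.13 0.005; 0 0 0.0025 0.037 -0.0007 0.13 0.005; 0 0 0.0025 0.037 -0.0007 0.13 0.005; 0 0 0.0025 0.037 -0.0007 0.13 0.005' 40
python3 - <<'E'
from h import *
from plant import *
np.set_printoptions(precision=4,suppress=True)
s=sense();R=Rq(s["tool_rot"]);print(s["joint_pos"],s["position"],R.inv().apply(s["ft_force"]),s["width"]*.0854,yang(s))
# gate path in tool frame (tool x = -tote x, tool y = tote y), handle at (42,-115) from hinge in (tool x, y)
for q in np.arange(0,1.56,.1):
    c,sn=np.cos(q),np.sin(q)
    X=42*c+115*sn; Y=-115*c+42*sn
    print(round(q,2),round(X-42,1),round(Y+115,1))
E
```

```text
time_s: 8.55
position: [0.3963, -0.2428, 0.1202]
tool_rot: [0.001, 0.393, 0.919, 0.0]
ft_force: [1.4, 1.2, 7.4]
width: 0.178
gripper_force: 38.9
[-0.5499  0.0449 -0.4156  1.1077  0.0004  0.2588] [ 0.3963 -0.2428  0.1202] [-0.1241  1.7999 -7.3916] 0.01521286596668947 43.66393118996629
0.0 0.0 0.0
0.1 11.3 4.8
0.2 22.0 10.6
0.3 32.1 17.5
0.4 41.5 25.4
0.5 50.0 34.2
0.6 57.6 43.8
0.7 64.2 54.1
0.8 69.8 65.0
0.9 74.2 76.4
1.0 77.5 88.2
1.1 79.5 100.3
1.2 80.4 112.5
1.3 80.0 124.7
1.4 78.5 136.8
1.5 75.7 148.8
```

```bash
python3 -m crank '0 0 0 0 0 0 0.0; 0 0 0.05 0.0057 0.0023 0 0.0; 0 0 0.1 0.0113 0.0048 0 0.0; 0 0 0.15 0.0168 0.0076 0 0.0; 0 0 0.2 0.022 0.0106 0 0.0; 0 0 0.3 0.0321 0.0175 0 0.0; 0 0 0.4 0.0415 0.0254 0 0.0; 0 0 0.5 0.05 0.0342 0 0.0; 0 0 0.5 0.05 0.0342 0 0.0' 60
python3 - <<'E'
from h import *
from plant import *
np.set_printoptions(precision=4,suppress=True)
s=sense();R=Rq(s["tool_rot"]);print(s["joint_pos"],s["position"],R.inv().apply(s["ft_force"]),s["torque"],s["width"]*.0854,yang(s))
# remaining path in current tool axes from q=.5
a=.5;c0,s0=np.cos(a),np.sin(a)
for q in np.arange(.5,1.56,.1):
    p=lambda q:np.array([42*np.cos(q-a)+115*np.sin(q-a),-115*np.cos(q-a)+42*np.sin(q-a)])
    print(round(q,2),(p(q)-p(a)).round(1))
E
```

```text
time_s: 9.68
position: [0.3862, -0.1828, 0.1202]
tool_rot: [0.001, 0.609, 0.793, -0.0]
ft_force: [-0.4, -0.8, 6.7]
width: 0.164
gripper_force: 58.8
[-0.4414 -0.0255 -0.4866  1.1072 -0.001   0.8676] [ 0.3862 -0.1828  0.1202] [-0.7374 -0.5812 -6.7395] [-0.1986  0.2489 -0.0147] 0.013980399943676254 15.001134226116562
0.5 [0. 0.]
0.6 [11.3  4.8]
0.7 [22.  10.6]
0.8 [32.1 17.5]
0.9 [41.5 25.4]
1.0 [50.  34.2]
1.1 [57.6 43.8]
1.2 [64.2 54.1]
1.3 [69.8 65. ]
1.4 [74.2 76.4]
1.5 [77.5 88.2]
```

```bash
python3 -m crank '0 0 0.1 0.0113 0.0048 0 0; 0 0 0.2 0.022 0.0106 0 0; 0 0 0.3 0.0321 0.0175 0 0; 0 0 0.4 0.0415 0.0254 0 0; 0 0 0.5 0.05 0.0342 0 0; 0 0 0.6 0.0576 0.0438 0 0; 0 0 0.7 0.0642 0.0541 0 0; 0 0 0.8 0.0698 0.065 0 0; 0 0 0.9 0.0742 0.0764 0 0; 0 0 1.0 0.0775 0.0882 0 0'
python3 -m crank '0 0 0 0 0 0 0; 0 0 0 0 0 0 0; 0 0 0 0 0 0 0; 0 0 0 0 0 0 0; 0 0 0 0 0 0 0'
python3 - <<'E'
from h import *
from plant import *
np.set_printoptions(precision=4,suppress=True)
s=sense();R=Rq(s["tool_rot"]);print(s["joint_pos"],s["position"],R.inv().apply(s["ft_force"]),s["torque"],s["width"]*.0854,yang(s),s["qd"])
b=cv2.resize(snapshot("side")["image"][120:360,240:400,::-1],None,fx=2.5,fy=2.5)
a=cv2.resize(snapshot("wrist")["image"][:,:,::-1],(400,250)); a=cv2.copyMakeBorder(a,0,350,0,0,0)
cv2.imwrite("pics/f1.png",np.hstack([b,a]))
E
```

```text
time_s: 10.92
position: [0.4508, -0.0847, 0.1202]
tool_rot: [0.0, 0.915, 0.403, 0.0]
ft_force: [-2.4, -1.6, 8.7]
width: 0.169
gripper_force: 59.2
time_s: 11.55
position: [0.4507, -0.0848, 0.1202]
tool_rot: [0.0, 0.915, 0.405, 0.0]
ft_force: [-3.4, 1.4, 9.6]
width: 0.168
gripper_force: 59.2
[-0.1862  0.0348 -0.4261  1.1091  0.0002  2.1225] [ 0.4507 -0.0848  0.1202] [-1.2305 -3.456  -9.6407] [0.261  0.7225 0.0232] 0.014323322870117627 -42.27708188093424 [-0.0009  0.0008 -0.0011  0.0005  0.0014  0.0003]
```

View pics/f1.png

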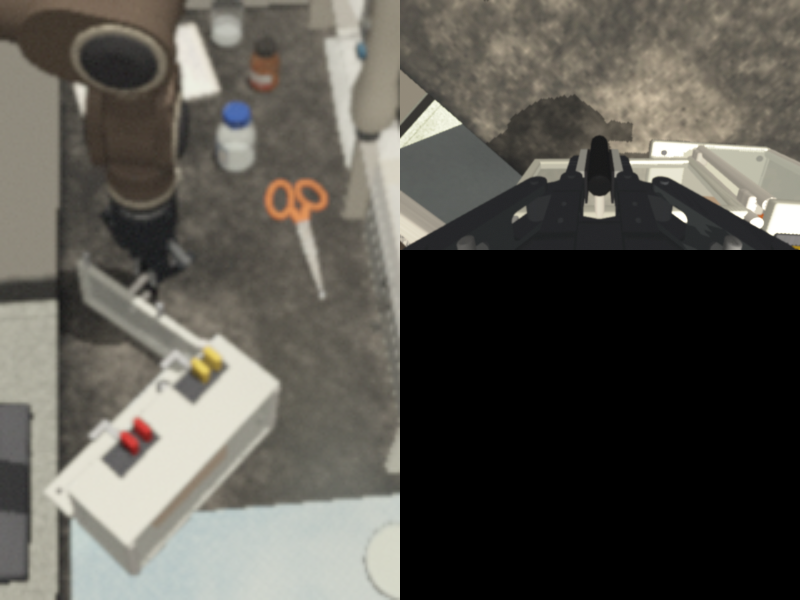

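```bash
python3 -c "
from plant import *
print(sign_off())"
```

```text
the job is handed in; nothing more can be done
None
```

I squeezed the red catch fully, then the yellow, and swung the gate past its detent to about 1.5 rad, where the gripper still holds it at rest by the handle; the job was handed in at about 11.6 s. I steered clear of the rack and bystanders, but the final picture did not show the timer (hidden behind the arm) or the rack clearly.

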